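Put the microscope camera away in its dust case

ROBOT

A 6-joint arm with a two-finger parallel gripper is mounted at the origin on the work surface. World frame = base frame: x ahead of the robot, y to its left, z up, the work surface at z = 0. Lengths are in m, angles in rad, forces in N, time in s.
With the tool pointing down it reaches from about 0.3 to 0.775 m from the base axis. Payload 14.6 kg.
Tool frame: the origin (TCP) lies midway between the tips of the shut fingers; the grasp point (between the pads) lies 19 mm behind it; z points along the fingers, y is the line along which they close (so a half turn about z gives the same grasp; the last joint's range is limited). The gripper opens to 94 mm and grips with 3 to 60 N. Pads are 16 mm wide; open, the fingers measure 119 mm over their backs; the gripper's body (75 mm by 177 mm) begins 78 mm behind the grasp point.
Start: joints at [1.122, 0.3, 1.521, -0, 1.321, -0.067], TCP at [0.205, 0.51, 0.205] pointing down, gripper open.
Joint ranges: [-3.03, 3.03], [-0.79, 2.21], [0.23, 2.52], [-1.04, 4.18], [0, 3.07], [-2.55, 2.55]. Speed limits (rad/s): [2.22, 2.22, 2.57, 3.14, 3.14, 3.14].

INTERFACE

Orientations are given as a unit quaternion [w, x, y, z].
In Python, from plant import env gives the robot as it stands.
- The arm moves only by the shell command python3 -m jog 'ROWS' [FORCE]. ROWS is a JSON object of lists of equal length, an entry for each row: "dr": the turn, a rotation vector about the world's x, y, z as a fraction of full scale, a list of three; "linear": the shift along the world's x, y, z as a fraction of full scale, a list of three; "hand": the closure in counts, from 0 (fully open) to 255 (shut). A call has exactly 5 rows; each row shifts and turns the commanded pose from where the row before left it; what a row does not reach is not made up. Full scale, the value 1, is 0.25 m for a shift and pi rad for a turn. A row lasts 1/10 s, in which the tool goes at most 50 mm and 8.59 degrees, less where a joint would pass 70% of its speed; a pose out of reach is approached as far as the arm can. A call with a number of a shift or a turn outside -1 to 1 is refused whole. A call with a gripper value outside its range is refused whole. The fingers move at their own pace and stop on an object; FORCE is the grip in N (left out, the last holds). Time passes only in rows, so rows that do not move let the fingers close, or fill a call up. It gives the time, the measured TCP pose, the force, the opening and the grip force at its end, in the units of the state.
- env.observe(): the state, without advancing time (a new reading comes with each control period).
- env.capture(name): name is "scene" or "top" or "wrist"; returns a dict with "pixels" (384x512x3 uint8, red, green, blue), "fovy" (degrees; the focal length in pixels is half the picture's height over the tangent of half this angle, whatever the lens; pixels are square), "cx", "cy" (the principal point, pixels), "rvec" (rotation vector, rad) and "tvec" (3), from world to camera coordinates, as OpenCV has them. Camera axes: x right, y down, z forward; pixel columns grow to the right and rows downward; lengths in m; the calibration is good to about 2 mm. A picture is of the moment at which its call begins. There is no depth.
- env.sign_off(): hands the job in; it is judged then, once.
The state is a dict: "clock": time; "joint_positions": joint angles; "qd": joint speeds; "effort": joint torques, N m; "eef_pos": TCP position; "tcp_rot": TCP orientation; "wrist_force": force on the tool from outside, world axes, zero at the start; "moment": the same for the moment, N m; "grip_width": finger opening in m; "grasp_force": force on a finger pad.
Only numpy, scipy, OpenCV 4.12 (cv2) and the standard library are available. Lean on these libraries where they do the work, as an engineer would, in place of code of your own. Each camera call takes 0.05 s, during which the arm holds its last target. There are 200 camera calls.

TASK

Put the microscope camera away: slide the clear dust guard on the grey storage case fully open, lay the camera flat in the black bed inside with its round neck in the notch, setting it down gently rather than dropping or forcing it, let go, and slide the guard fully shut again. Leave the vase, the slide box and the small bottle where they stand.

Things in the scene. Friction and masses are not known exactly. Their poses are not given: they have to be found in the camera images.
- case: Grey case fixed to the desk, 196 mm (x) by 344 mm (y), walls 86 mm high, bright track rails on top reaching 98 mm. Origin: centre of its underside; z up; yaw varies. Its -y half is an open-topped bay (184 mm in x, 163 mm in y) with the black bed; its +y half has a fixed deck. The guard lies over the bay when shut, over the deck when open.
- bed (a point): Where the housing's centre lies once in the bed; axes as the case; the bed's face is 25 mm lower, bay walls 80 mm away in y. The housing goes between low blocks with 5 mm play each side. Side blocks (14 mm high) at its corners leave a 61 mm gap in mid-side for fingers; a 22 mm high stop at -x; at +x two 22 mm high cheeks leave a 46 mm notch for the neck, which points to the case's +x.
- guard (a joint): Travel of the clear guard along the case's +y direction, in m: 0 = fully shut (over the bay), 0.160 = fully open (stop). It starts shut or slightly ajar. It stays where it is left; sliding it takes about 2 to 4 N.
- guard_handle (a point): Middle of the grip bar of the guard's bow handle: round aluminium bar, 14 mm diameter, 64 mm between legs, along the case's x, 123 mm above the desk, 31 mm above the pane. The guard is a clear pane in an aluminium frame, 184 mm (x) by 164 mm (y), underside 87 mm above the desk; the handle stands at its middle. Axes as the case.
- camera_center (a point): Centre of the housing of the microscope camera, half-way up. The housing is a grey block 95 mm (its x) by 48 mm (its y) by 50 mm high, with dark slits; a round dark neck, 34 mm in diameter and 36 mm long, sticks out at its +x end at mid-height. It lies flat, z up, on the desk at the robot's right, yaw varies; about 0.3 kg.
- camera_neck (a point): Centre of the free end face of the camera's neck, 83.5 mm along the camera's +x from the housing's centre.
- camera: The same camera as a whole; origin at the centre of the housing's underside, 25 mm below camera_center.
- vase: Round glass vase with a eucalyptus spray, 68 mm in diameter, 150 mm tall without the spray; origin: centre of its underside. Bystander.
- slide_box: Low white closed slide box, 102 x 87 x 34 mm; origin: centre of its underside. Bystander.
- oil_bottle: Small amber bottle with a black cap, 40 mm in diameter, 85 mm tall; origin: centre of its underside. Bystander.
There are look-alikes about, which are no part of the job. What is meant by the camera is not purple, and is the smaller of those in its own colour.

How it is judged:
On the way, in this order (a step that is already met when the one before it is completed fails the run):
1. the guard is slid fully open (within 12 mm of its stop) (value of joint guard above 0.148 m), for 0.2 s.
2. the camera lies in the bed, neck in the notch, and is let go, with the guard still open (x of camera_center in the frame of bed between -0.008 and 0.008 m and y of camera_center in the frame of bed between -0.008 and 0.008 m and z of camera_center in the frame of bed between -0.004 and 0.004 m and x of camera_neck in the frame of bed above 0.07 m and angle between camera_center's own z axis and vertical below 0.08 rad and contact force between camera and the fingers below 0.3 N and value of joint guard above 0.12 m), for 0.2 s.
At the end, for the whole second after the job is handed in: The camera lies flat in the bed (housing centre within 8 mm of the bed point along each horizontal axis, within 4 mm in height, tilt under 0.08 rad) with its neck in the notch on the case's +x side, at rest and released, and the guard is shut to within 6 mm (x of camera_center in the frame of bed between -0.008 and 0.008 m and y of camera_center in the frame of bed between -0.008 and 0.008 m and z of camera_center in the frame of bed between -0.004 and 0.004 m and x of camera_neck in the frame of bed above 0.07 m and angle between camera_center's own z axis and vertical below 0.08 rad and contact force between camera and the fingers below 0.3 N and value of joint guard below 0.006 m and linear speed of camera below 0.02 m/s); the robot touches nothing.
It fails at once if the camera is dropped: it falls at over 0.45 m/s out of the fingers (about 10 mm of free fall) (contact force between camera and the fingers below 0.3 N and linear speed of camera above 0.45 m/s).
It fails at once if the camera is forced: more than 80 N between it and the case or guard (contact force between camera and case above 80 N).
It fails at once if the vase is shifted by more than 20 mm (distance of vase from where it was at the start of the episode above 0.02 m).
It fails at once if the slide box is shifted by more than 20 mm (distance of slide_box from where it was at the start of the episode above 0.02 m).
It fails at once if the oil bottle is shifted by more than 20 mm (distance of oil_bottle from where it was at the start of the episode above 0.02 m).
It also fails if it takes over 70 s, if anything falls off the work surface, if the arm or the gripper's body presses on something with over 40 N, if the wrist force passes 120 N, or if a joint passes its speed limit or range.

## Working session

There is one attempt and no reset: what is moved stays moved. The work goes in short steps, Python scripts to look and compute and a shell command to move; the robot and the scene stay as the last step left them, time stands still between calls to the robot, and variables do not carry over. Pictures are saved under pics/ and viewed, at most 14 in all, crops included, and the job is handed in when it is done.

```bash
mkdir -p pics
cat > h.py <<'E'
import numpy as np, cv2
from plant import env
def cap(n,f=None):
    c=env.capture(n); 
    if f: cv2.imwrite('pics/'+f,c['pixels'][:,:,::-1])
    return c
def cam(c):
    f=c['pixels'].shape[0]/2/np.tan(np.radians(c['fovy'])/2)
    K=np.array([[f,0,c['cx']],[0,f,c['cy']],[0,0,1.]])
    R=cv2.Rodrigues(np.array(c['rvec'],float))[0]; t=np.array(c['tvec'],float)
    return K,R,t
def ray(c,uv,z):
    K,R,t=cam(c); uv=np.atleast_2d(uv).astype(float)
    d=(R.T@np.linalg.inv(K)@np.c_[uv,np.ones(len(uv))].T).T
    o=-R.T@t
    return o+d*((z-o[2])/d[:,2])[:,None]
def proj(c,P):
    K,R,t=cam(c); p=(K@(R@np.atleast_2d(P).T+t[:,None])).T
    return p[:,:2]/p[:,2:]
E
python3 - <<'E'
from h import *
a=cap('top','top0.png'); b=cap('scene','scene0.png')
import pickle; pickle.dump((a,b),open('c0.pkl','wb'))
for c in(a,b): K,R,t=cam(c); print(-R.T@t, R[2],c['fovy'])
print(env.observe())
E
```

```text
[0.33043034 0.01641005 1.33758177] [ 0.14671851 -0.00427766 -0.98916904] 55.33322587300597
[1.51329082 0.16121225 0.78820836] [-0.81192603 -0.11271    -0.5727762 ] 53.413090050097544
{'clock': 0.1, 'joint_positions': array([ 1.12238062e+00,  3.00382555e-01,  1.52149840e+00, -2.51949788e-05,
        1.32068842e+00, -6.66242669e-02]), 'qd': array([ 0.001056  , -0.0020164 , -0.0018331 , -0.00170786, -0.00198392,
       -0.00064087]), 'effort': array([ 1.91318293e-03, -5.32642829e+01, -3.53284013e+01,  7.09969271e-02,
        2.35127733e-02, -6.40912049e-05]), 'eef_pos': array([0.20484474, 0.51018818, 0.20496987]), 'tcp_rot': array([-1.12576208e-04,  1.89735330e-01,  9.81835152e-01, -4.75367075e-04]), 'wrist_force': array([-0.24458872, -0.04515229,  0.61819465]), 'moment': array([-0.02021621,  0.0726317 ,  0.02223578]), 'grasp_force': 0.0, 'grip_width': 0.09402914389475588}
```

View pics/top0.png

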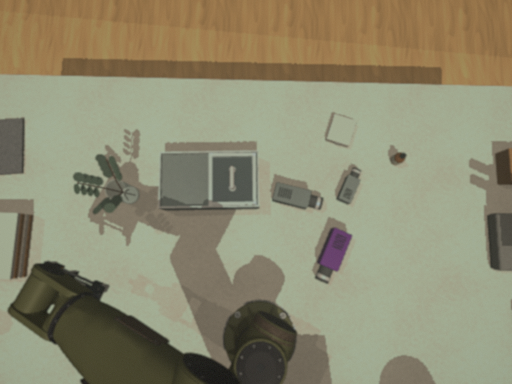

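View pics/scene0.png

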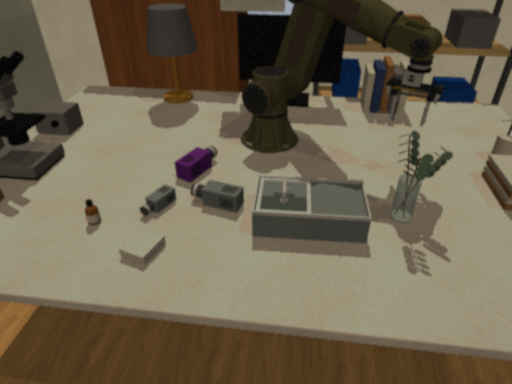

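The top view shows the case at about (209,180), with the guard handle at (232,178). The larger grey look-alike is at (292,194), the smaller grey camera (the target) at (349,185) with its neck up and to the right, and the purple one at (334,250). The scene view agrees. Next I'll look at a crop enlarged.

Run:
```python
from h import *
import pickle
a,b=pickle.load(open('c0.pkl','rb'))
im=a['pixels'][140:220,150:375,::-1]
im=cv2.convertScaleAbs(cv2.resize(im,(788,280),interpolation=cv2.INTER_CUBIC),alpha=1.5)
im2=cv2.convertScaleAbs(cv2.resize(b['pixels'][170:250,130:380,::-1],(788,252),interpolation=cv2.INTER_CUBIC),alpha=1.6)
cv2.imwrite('pics/crop0.png',np.vstack([im,im2]))
# rough
print('cam',ray(a,[[343,200],[355,172],[349,186],[358,166]],.05).round(3))
print('handle',ray(a,[[233,167],[232,190]],.123).round(3))
print('case top corners',ray(a,[[161,153],[256,152],[258,207],[160,209]],.098).round(3))
```

```text
cam [[ 0.484 -0.286  0.05 ]
 [ 0.586 -0.331  0.05 ]
 [ 0.534 -0.308  0.05 ]
 [ 0.608 -0.342  0.05 ]]
handle [[0.579 0.102 0.123]
 [0.5   0.103 0.123]]
case top corners [[0.627 0.354 0.098]
 [0.639 0.026 0.098]
 [0.447 0.014 0.098]
 [0.433 0.346 0.098]]
```

View pics/crop0.png

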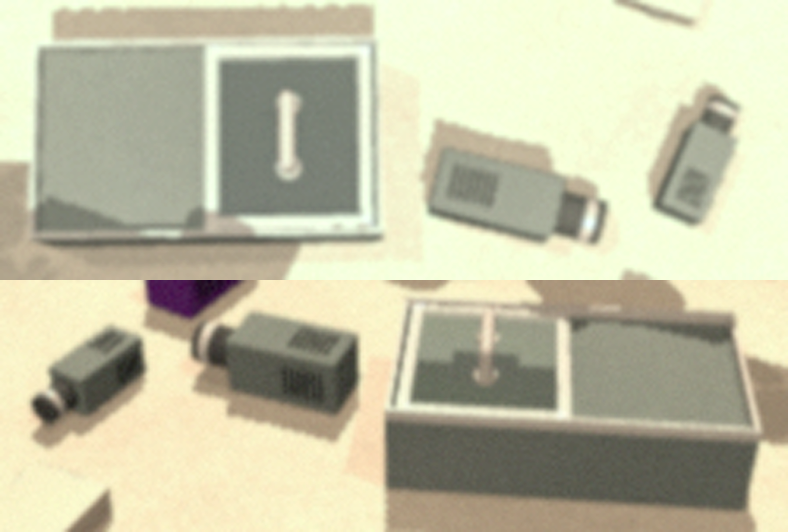

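```bash
python3 -m jog '{"dr":[[0,0,0.045],[0,0,0.045],[0,0,0.044],[0,0,0],[0,0,0]],"linear":[[0.06,-0.16,0],[0.06,-0.16,0],[0.06,-0.16,0],[0.06,-0.16,0],[0.06,-0.16,0]],"hand":[0,0,0,0,0]}'
python3 -m jog '{"dr":[[0,0,0],[0,0,0],[0,0,0],[0,0,0],[0,0,0]],"linear":[[0.12,-0.16,0],[0.12,-0.16,0],[0.14,-0.16,0],[0.16,-0.16,0],[0.16,-0.16,0]],"hand":[0,0,0,0,0]}'
```

```text
clock: 0.6
eef_pos: [0.28, 0.3087, 0.2052]
tcp_rot: [-0.0, -0.02, 1.0, -0.0]
wrist_force: [1.6, 0.5, -0.2]
grip_width: 0.0938
grasp_force: 0.0
clock: 1.1
eef_pos: [0.4446, 0.1201, 0.2055]
tcp_rot: [0.0, -0.019, 1.0, 0.0]
wrist_force: [-0.0, 0.8, 0.2]
grip_width: 0.094
grasp_force: 0.0
```

```bash
python3 -m jog '{"dr":[[0,0,0],[0,0,0],[0,0,0],[0,0,0],[0,0,0]],"linear":[[0.12,-0.02,0],[0.12,-0.02,0],[0.12,0,0],[0,0,0],[0,0,0]],"hand":[0,0,0,0,0]}'
python3 - <<'E'
from h import *
c=cap('wrist','w1.png');import pickle;pickle.dump(c,open('w1.pkl','wb'))
K,R,t=cam(c);print(-R.T@t,R,c['fovy']); o=env.observe();print(o['eef_pos'])
E
```

```text
clock: 1.6
eef_pos: [0.5332, 0.112, 0.2047]
tcp_rot: [-0.001, -0.019, 1.0, -0.0]
wrist_force: [-0.2, -0.6, -0.1]
grip_width: 0.0939
grasp_force: 0.0
[0.45263004 0.10954091 0.3837815 ] [[-3.86050656e-02  9.99254240e-01 -7.83165661e-04]
 [ 9.60045262e-01  3.73076413e-02  2.77346778e-01]
 [ 2.77169162e-01  9.95511606e-03 -9.60769562e-01]] 63.246669081541754
[0.53291787 0.11208391 0.20505588]
```

View pics/w1.png

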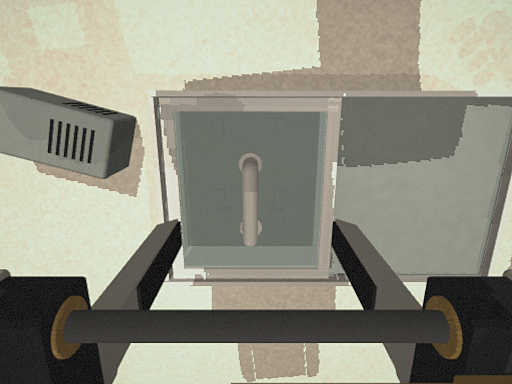

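The wrist view shows the handle bar from about (250,163) to (250,240). The guard frame spans x from 165 to 340, with the case's far edge at y≈95 and near edge at y≈275.

Run:
```python
from h import *
import pickle
c=pickle.load(open('w1.pkl','rb'))
print('handle',ray(c,[[250.5,163],[250,241]],.123).round(4))
print('rail far',ray(c,[[155,93],[341,94],[475,93]],.098).round(4))
print('rail near',ray(c,[[168,279],[341,279],[482,274]],.098).round(4))
print('frame far/near',ray(c,[[160,98],[341,97],[333,266],[172,267]],.092).round(4))
```

```text
handle [[0.5062 0.1066 0.123 ]
 [0.5788 0.1086 0.123 ]]
rail far [[0.4521 0.0205 0.098 ]
 [0.4466 0.1836 0.098 ]
 [0.4413 0.3008 0.098 ]]
rail near [[0.6376 0.0245 0.098 ]
 [0.6305 0.2046 0.098 ]
 [0.619  0.3499 0.098 ]]
frame far/near [[0.4562 0.0229 0.092 ]
 [0.4491 0.1854 0.092 ]
 [0.6191 0.1965 0.092 ]
 [0.6269 0.0275 0.092 ]]
```

```bash
python3 -m jog '{"dr":[[0,0,0],[0,0,0],[0,0,0],[0,0,0],[0,0,0]],"linear":[[0.038,-0.02,-0.1],[0,0,-0.1],[0,0,-0.1],[0,0,-0.08],[0,0,0]],"hand":[0,0,0,0,150]}' 20
python3 -m jog '{"dr":[[0,0,0],[0,0,0],[0,0,0],[0,0,0],[0,0,0]],"linear":[[0,0,0],[0,0,0],[0,0,0],[0,0,0],[0,0,0]],"hand":[255,255,255,255,255]}' 20
```

```text
clock: 2.15
eef_pos: [0.5411, 0.1071, 0.1085]
tcp_rot: [-0.002, -0.02, 1.0, -0.0]
wrist_force: [-0.2, 0.4, -0.1]
grip_width: 0.0887
grasp_force: 0.0
clock: 2.65
eef_pos: [0.5432, 0.1071, 0.1108]
tcp_rot: [0.0, -0.02, 1.0, 0.0]
wrist_force: [-1.0, -0.1, 0.3]
grip_width: 0.0495
grasp_force: 0.0
```

```bash
python3 -m jog '{"dr":[[0,0,0],[0,0,0],[0,0,0],[0,0,0],[0,0,0]],"linear":[[0,0,0],[0,0,0],[0,0,0],[0,0,0],[0,0,0]],"hand":[255,255,255,255,255]}' 20
python3 -m jog '{"dr":[[0,0,0],[0,0,0],[0,0,0],[0,0,0],[0,0,0]],"linear":[[0,0,0],[-0.002,0.05,0],[-0.003,0.08,0],[-0.003,0.08,0],[-0.003,0.08,0]],"hand":[255,255,255,255,255]}' 20
```

```text
clock: 3.15
eef_pos: [0.5431, 0.107, 0.1104]
tcp_rot: [-0.0, -0.02, 1.0, -0.0]
wrist_force: [0.1, -0.5, -0.4]
grip_width: 0.0132
grasp_force: 20.0
clock: 3.65
eef_pos: [0.5402, 0.1805, 0.1104]
tcp_rot: [0.0, -0.019, 1.0, -0.0]
wrist_force: [2.3, -3.0, -1.1]
grip_width: 0.0134
grasp_force: 20.0
```

```bash
python3 -m jog '{"dr":[[0,0,0],[0,0,0],[0,0,0],[0,0,0],[0,0,0]],"linear":[[-0.003,0.08,0],[-0.003,0.08,0],[-0.003,0.08,0],[-0.002,0.05,0],[0,0.02,0]],"hand":[255,255,255,255,255]}' 20
python3 -m jog '{"dr":[[0,0,0],[0,0,0],[0,0,0],[0,0,0],[0,0,0]],"linear":[[0,0.008,0],[0,0.006,0],[0,0,0],[0,0,0],[0,0,0]],"hand":[255,255,255,255,255]}' 20
```

```text
clock: 4.15
eef_pos: [0.5373, 0.2582, 0.1104]
tcp_rot: [-0.0, -0.02, 1.0, -0.0]
wrist_force: [-1.6, -2.2, 2.3]
grip_width: 0.0134
grasp_force: 20.0
clock: 4.65
eef_pos: [0.5372, 0.2604, 0.1104]
tcp_rot: [-0.0, -0.019, 1.0, 0.0]
wrist_force: [-5.1, 0.5, 2.7]
grip_width: 0.0136
grasp_force: 20.0
```

```bash
python3 -m jog '{"dr":[[0,0,0],[0,0,0],[0,0,0],[0,0,0],[0,0,0]],"linear":[[0,0.01,0],[0,0.01,0],[0,0.01,0],[0,0,0],[0,0,0]],"hand":[255,255,255,255,255]}' 20
```

```text
clock: 5.15
eef_pos: [0.5372, 0.2644, 0.1103]
tcp_rot: [-0.001, -0.019, 1.0, -0.003]
wrist_force: [-9.2, -24.7, 9.5]
grip_width: 0.0136
grasp_force: 20.0
```

```bash
python3 -m jog '{"dr":[[0,0,0],[0,0,0],[0,0,0],[0,0,0],[0,0,0]],"linear":[[0,-0.009,0],[0,0,0],[0,0,0],[0,0,0],[0,0,0.08]],"hand":[255,0,0,0,0]}'
python3 -m jog '{"dr":[[0,0,0],[0,0,0],[0,0,0],[0,0,0],[0,0,0]],"linear":[[0,0,0.15],[0,-0.1,0.16],[0,-0.16,0.16],[0,-0.2,0.05],[0,-0.16,0]],"hand":[0,0,0,0,0]}'
python3 - <<'E'
from h import *
c=cap('wrist','w2.png');import pickle;pickle.dump(c,open('w2.pkl','wb'))
K,R,t=cam(c);print(-R.T@t); o=env.observe();print(o['eef_pos'])
E
```

```text
clock: 5.65
eef_pos: [0.5366, 0.2655, 0.1284]
tcp_rot: [-0.002, -0.02, 1.0, -0.001]
wrist_force: [1.1, 0.7, -0.5]
grip_width: 0.0416
grasp_force: 0.0
clock: 6.15
eef_pos: [0.5381, 0.1153, 0.258]
tcp_rot: [0.002, -0.02, 1.0, 0.0]
wrist_force: [0.3, -0.4, -1.2]
grip_width: 0.0821
grasp_force: 0.0
[0.45635907 0.11275728 0.43653042]
[0.53791799 0.11085499 0.25675964]
```

View pics/w2.png

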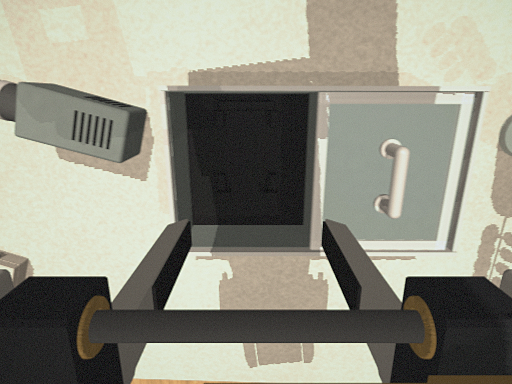

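The guard is open, with its handle now at (395,175). The bed is the dark area at x 185–305, y 93–225, with faint blocks, so I'll brighten that part.

Run:
```python
from h import *
import pickle
c=pickle.load(open('w2.pkl','rb'))
im=c['pixels'][85:235,165:325,::-1]
g=np.clip((im.astype(float)-5)*5,0,255).astype(np.uint8)
cv2.imwrite('pics/bed.png',cv2.resize(g,(640,600),interpolation=cv2.INTER_CUBIC))
```

```text
(no output)
```

View pics/bed.png

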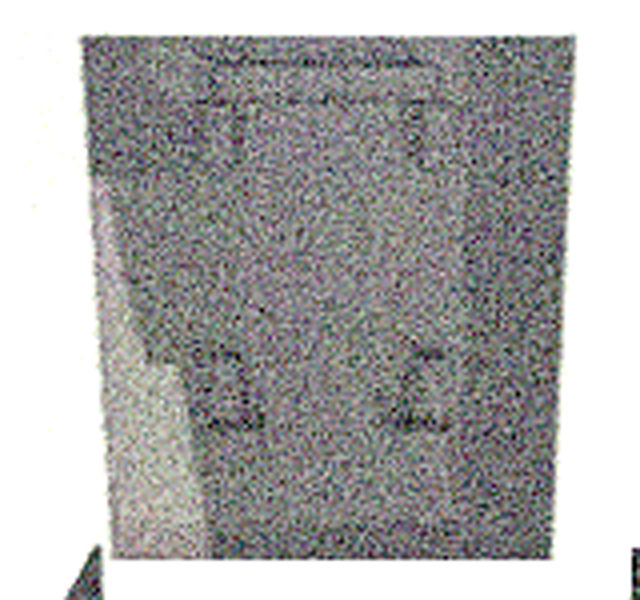

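Run:
```python
from h import *
import pickle
c=pickle.load(open('w2.pkl','rb'))
P=lambda *q:[[165+x/4-.4,85+y/4-.4] for x,y in q]
for zf in(0.0,.006,.012,.02,.03):
    s=ray(c,P((325,103)),zf+.022)[0]; k=ray(c,P((222,352),(430,352)),zf); ck=k.mean(0)
    n=ray(c,P((262,425),(388,425)),zf+.022); sb=ray(c,P((240,135),(415,135)),zf+.014)
    print(zf,'stop',s[:2].round(4),'cheekbase',ck[:2].round(4),'len',(ck-s)[0].round(4),'notch',np.linalg.norm(n[1]-n[0]).round(4),n.mean(0)[:2].round(3),'side',np.linalg.norm(sb[1]-sb[0]).round(4),sb.mean(0)[:2].round(4))
# bay rim (walls top .086): inner corners
print(ray(c,P((85,37),(575,37)),.086).round(4))
print(ray(c,P((112,558),(552,558)),.006).round(4))
print(ray(c,[[166,89],[487,92],[455,250],[178,251]],.098).round(4),ray(c,[[391,149],[383,204]],.123), ray(c,[[403,152],[394,213]],.123))
```

```text
0.0 stop [0.475 0.1  ] cheekbase [0.563  0.1023] len 0.088 notch 0.0438 [0.584 0.103] side 0.058 [0.4857 0.1009]
0.006 stop [0.4748 0.1002] cheekbase [0.5615 0.1025] len 0.0868 notch 0.0432 [0.582 0.103] side 0.0572 [0.4852 0.1011]
0.012 stop [0.4745 0.1004] cheekbase [0.5601 0.1026] len 0.0856 notch 0.0425 [0.58  0.104] side 0.0564 [0.4848 0.1013]
0.02 stop [0.4741 0.1006] cheekbase [0.5581 0.1028] len 0.084 notch 0.0417 [0.578 0.104] side 0.0553 [0.4843 0.1015]
0.03 stop [0.4737 0.101 ] cheekbase [0.5557 0.103 ] len 0.082 notch 0.0406 [0.574 0.104] side 0.0539 [0.4836 0.1018]
[[0.4574 0.0369 0.086 ]
 [0.4523 0.1687 0.086 ]]
[[0.6436 0.0251 0.006 ]
 [0.6371 0.189  0.006 ]]
[[0.4534 0.0191 0.098 ]
 [0.4433 0.3519 0.098 ]
 [0.6248 0.3586 0.098 ]
 [0.6393 0.0256 0.098 ]] [[0.50266899 0.25093077 0.123     ]
 [0.56157054 0.25193459 0.123     ]] [[0.50523346 0.26358166 0.123     ]
 [0.57128705 0.2653165  0.123     ]]
```

```bash
python3 -m jog '{"dr":[[0,0,-0.036],[0,0,-0.036],[0,0,-0.036],[0,0,-0.036],[0,0,0]],"linear":[[0,-0.16,0],[0,-0.18,0],[0,-0.18,0],[0,-0.18,0],[0,-0.18,0]],"hand":[0,0,0,0,0]}'
python3 -m jog '{"dr":[[0,0,0],[0,0,0],[0,0,0],[0,0,0],[0,0,0]],"linear":[[0,-0.18,0],[0,-0.18,0],[0,-0.18,-0.04],[0,-0.16,-0.04],[0,0,0]],"hand":[0,0,0,0,0]}'
python3 - <<'E'
from h import *
c=cap('wrist','w3.png');import pickle;pickle.dump(c,open('w3.pkl','wb'))
K,R,t=cam(c);print(-R.T@t); o=env.observe();print(o['eef_pos'],o['tcp_rot'])
E
```

```text
clock: 6.7
eef_pos: [0.5374, -0.1048, 0.2555]
tcp_rot: [0.0, 0.207, 0.978, 0.0]
wrist_force: [0.9, -0.1, -0.5]
grip_width: 0.0942
grasp_force: 0.0
clock: 7.2
eef_pos: [0.5365, -0.2818, 0.2332]
tcp_rot: [-0.001, 0.207, 0.978, 0.0]
wrist_force: [-0.3, 0.8, -0.8]
grip_width: 0.0938
grasp_force: 0.0
[ 0.46294568 -0.24827498  0.41236345]
[ 0.5370219  -0.27972127  0.2341462 ] [-7.99160195e-04  2.06511757e-01  9.78443762e-01  2.46381415e-04]
```

View pics/w3.png

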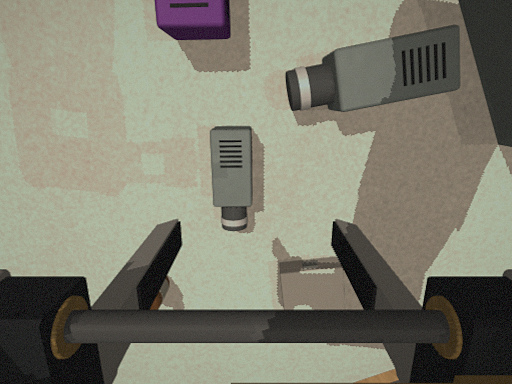

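The target housing's top face spans about (212–252, 127–206), with the neck pointing down to (234,228). The slide box is at about (315,280) and the bottle at about (160,290).

Run:
```python
from h import *
import pickle
c=pickle.load(open('w3.pkl','rb')); a,b=pickle.load(open('c0.pkl','rb'))
im=c['pixels'].astype(int)
roi=np.zeros(im.shape[:2],np.uint8); s=im.sum(2)
roi[120:236,200:262]=1
m=((s<np.median(im[100:110,170:190].sum(2))*.68)&(roi>0)).astype(np.uint8)
p=ray(c,[[212,128],[251,127],[252.5,206],[212,206]],.05); print(p.round(4))
print('ctr',p.mean(0),'len',np.linalg.norm(p[3]-p[0]),np.linalg.norm(p[2]-p[1]),'wid',np.linalg.norm(p[1]-p[0]),np.linalg.norm(p[2]-p[3]))
d=(p[2]+p[3]-p[0]-p[1]);print('yaw',np.arctan2(d[1],d[0]))
# bottom-neck check
n=ray(c,[[221,219],[247,219]],.025);print('neck',n.mean(0))
# edges along rows of the mask
for r in(140,150,165,180,195,203):
    x=np.where(m[r])[0];print(r,x.min(),x.max(),end='; ')
x=np.where(m[:,232])[0];print('col',x.min(),x.max())
print('bottle',ray(a,[398,156],.085)); print('box',ray(a,[[333,113],[355,119],[348,145],[327,139]],.034).round(3))
```

```text
[[ 0.4726 -0.3082  0.05  ]
 [ 0.4897 -0.2669  0.05  ]
 [ 0.5778 -0.3044  0.05  ]
 [ 0.5576 -0.35    0.05  ]]
ctr [ 0.52438592 -0.30738935  0.05      ] len 0.09471128198977148 0.09576829468987325 wid 0.04472430333426673 0.04982550429954317
yaw -0.429678945174291
neck [ 0.59241812 -0.33832025  0.025     ]
140 210 251; 150 211 254; 165 211 252; 180 212 259; 195 213 260; 203 213 258; col 126 230
bottle [[ 0.63962479 -0.47339027  0.085     ]]
box [[ 0.81  -0.257  0.034]
 [ 0.789 -0.338  0.034]
 [ 0.689 -0.311  0.034]
 [ 0.71  -0.234  0.034]]
```

```bash
python3 -m jog '{"dr":[[0,0,-0.004],[0,0,0],[0,0,0],[0,0,0],[0,0,0]],"linear":[[-0.05,-0.11,-0.1],[0,0,-0.17],[0,0,-0.17],[0,0,-0.17],[0,0,-0.14]],"hand":[0,0,0,0,0]}'
python3 -m jog '{"dr":[[0,0,0],[0,0,0],[0,0,0],[0,0,0],[0,0,0]],"linear":[[0,0,-0.09],[0,0,-0.04],[0,0,0],[0,0,0],[0,0,0]],"hand":[0,0,0,0,0]}'
```

```text
clock: 7.75
eef_pos: [0.5252, -0.304, 0.0463]
tcp_rot: [-0.0, 0.211, 0.978, 0.0]
wrist_force: [0.9, -0.7, -0.7]
grip_width: 0.0943
grasp_force: 0.0
clock: 8.25
eef_pos: [0.5259, -0.3058, 0.0171]
tcp_rot: [0.001, 0.211, 0.977, -0.0]
wrist_force: [-0.9, 0.0, 0.0]
grip_width: 0.0942
grasp_force: 0.0
```

```bash
python3 -m jog '{"dr":[[0,0,0],[0,0,0],[0,0,0],[0,0,0],[0,0,0]],"linear":[[-0.004,-0.006,-0.02],[0,0,0],[0,0,0],[0,0,0],[0,0,0]],"hand":[0,255,255,255,255]}' 25
python3 -m jog '{"dr":[[0,0,0],[0,0,0],[0,0,0],[0,0,0],[0,0,0]],"linear":[[0,0,0],[0,0,0],[0,0,0],[0,0,0],[0,0,0]],"hand":[255,255,255,255,255]}' 25
```

```text
clock: 8.75
eef_pos: [0.5241, -0.3071, 0.0105]
tcp_rot: [0.0, 0.211, 0.977, -0.0]
wrist_force: [0.6, -1.1, -0.4]
grip_width: 0.0652
grasp_force: 0.0
clock: 9.25
eef_pos: [0.524, -0.3071, 0.0104]
tcp_rot: [-0.0, 0.211, 0.977, -0.0]
wrist_force: [-0.8, -0.7, -0.7]
grip_width: 0.0475
grasp_force: 25.0
```

```bash
python3 -m jog '{"dr":[[0,0,0],[0,0,0],[0,0,0],[0,0,0],[0,0,0]],"linear":[[0,0,0.05],[0,0,0.14],[0,0,0.18],[0,0,0.18],[0,0,0.16]],"hand":[255,255,255,255,255]}' 25
python3 -m jog '{"dr":[[0,0,0.0],[0,0,0.03],[0,0,0.04],[0,0,0.04],[0,0,0.0375]],"linear":[[0,0.08,0.02],[0,0.14,0],[0,0.16,0],[0,0.16,0],[0,0.16,0]],"hand":[255,255,255,255,255]}' 25
python3 -m jog '{"dr":[[0,0,0],[0,0,0],[0,0,0],[0,0,0],[0,0,0]],"linear":[[0,0.16,0],[0,0.16,0],[0,0.16,0],[0,0.16,0],[0,0.14,0]],"hand":[255,255,255,255,255]}' 25
```

```text
clock: 9.75
eef_pos: [0.5239, -0.3068, 0.1911]
tcp_rot: [0.001, 0.211, 0.977, -0.0]
wrist_force: [-0.2, -0.8, -2.9]
grip_width: 0.0476
grasp_force: 25.0
clock: 10.25
eef_pos: [0.5232, -0.1298, 0.1925]
tcp_rot: [-0.0, -0.021, 1.0, 0.0]
wrist_force: [1.1, -0.0, -1.6]
grip_width: 0.0481
grasp_force: 25.0
clock: 10.75
eef_pos: [0.523, 0.0653, 0.1926]
tcp_rot: [-0.0, -0.019, 1.0, 0.0]
wrist_force: [-0.3, -0.6, -3.1]
grip_width: 0.0476
grasp_force: 25.0
```

```bash
python3 -m jog '{"dr":[[0,0,0],[0,0,0],[0,0,0],[0,0,0],[0,0,0]],"linear":[[0.012,0.1,0],[0,0.05,0],[0,0,0],[0,0,0],[0,0,0]],"hand":[255,255,255,255,255]}' 25
python3 - <<'E'
from h import *
c=cap('wrist','w4.png');import pickle;pickle.dump(c,open('w4.pkl','wb'))
im=c['pixels'][:,:,::-1]
cv2.imwrite('pics/w4g.png',cv2.resize(cv2.convertScaleAbs(im,alpha=2),(768,576)))
E
```

```text
clock: 11.25
eef_pos: [0.527, 0.0993, 0.1929]
tcp_rot: [-0.0, -0.018, 1.0, -0.0]
wrist_force: [-0.7, -1.1, -2.7]
grip_width: 0.0482
grasp_force: 25.0
```

View pics/w4g.png

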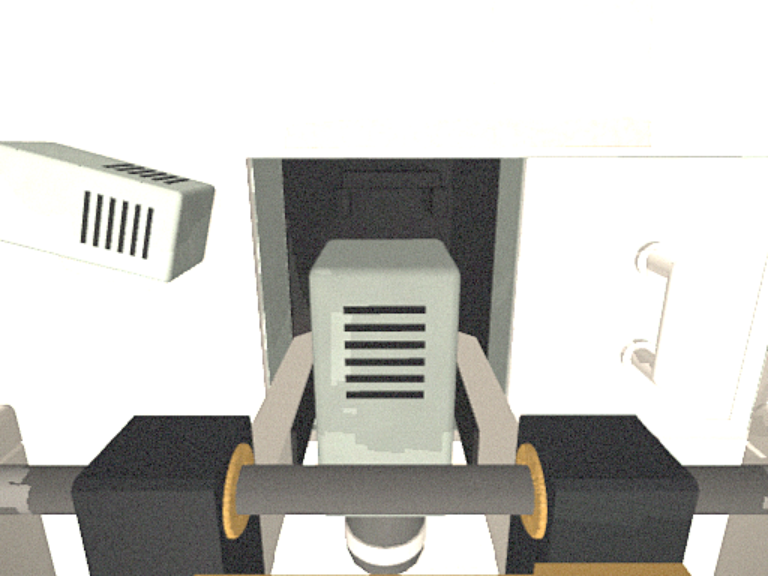

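In the wrist view the housing's back top edge is at about row 180 (original pixels), and the bed's stop is visible ahead at rows 114–124. The guard is still open at the right.

Run:
```python
from h import *
import pickle
c=pickle.load(open('w4.pkl','rb'))
o=env.observe(); print(o['eef_pos'])
P=lambda *q:[[x/1.5,y/1.5] for x,y in q]
p=ray(c,P((312,271),(459,271)),.2325);print('back top edge',p.round(4))
p=ray(c,P((325,242),(445,242)),.1825+.02);print('back low',p.round(4))
for zf in (0.003,.01):
  print(ray(c,P((345,186),(442,186)),zf+.022).round(4)[:,:2].tolist(),ray(c,P((350,205),(433,205)),zf+.014).round(4)[:,:2].tolist(),ray(c,P((283,170),(500,170)),.008).round(4)[:,:2].tolist())
```

```text
[0.52703813 0.09937401 0.19291367]
back top edge [[0.4839 0.0761 0.2325]
 [0.4823 0.1214 0.2325]]
back low [[0.4808 0.0764 0.2025]
 [0.4792 0.1206 0.2025]]
[[0.4752, 0.0693], [0.4727, 0.1399]] [[0.4898, 0.0726], [0.4876, 0.1351]] [[0.4664, 0.0208], [0.4605, 0.1851]]
[[0.4746, 0.0698], [0.4721, 0.1391]] [[0.489, 0.0731], [0.4868, 0.1344]] [[0.4664, 0.0208], [0.4605, 0.1851]]
```

```bash
python3 -m jog '{"dr":[[0,0,0],[0,0,0],[0,0,0],[0,0,0],[0,0,0]],"linear":[[-0.008,0.018,0],[0,0,-0.12],[0,0,-0.16],[0,0,-0.16],[0,0,-0.1]],"hand":[255,255,255,255,255]}' 25
python3 -m jog '{"dr":[[0,0,0],[0,0,0],[0,0,0],[0,0,0],[0,0,0]],"linear":[[0,0,-0.02],[0,0,-0.02],[0,0,0],[0,0,0],[0,0,0]],"hand":[255,255,255,255,255]}' 25
```

```text
clock: 11.8
eef_pos: [0.5239, 0.1046, 0.0553]
tcp_rot: [-0.001, -0.019, 1.0, -0.0]
wrist_force: [0.4, -0.6, -1.8]
grip_width: 0.0478
grasp_force: 25.0
clock: 12.3
eef_pos: [0.5256, 0.105, 0.049]
tcp_rot: [0.001, -0.019, 1.0, 0.0]
wrist_force: [0.4, 0.0, -2.0]
grip_width: 0.048
grasp_force: 25.0
```

```bash
python3 -m jog '{"dr":[[0,0,0],[0,0,0],[0,0,0],[0,0,0],[0,0,0]],"linear":[[0,-0.003,-0.015],[0,0,-0.015],[0,0,-0.015],[0,0,-0.015],[0,0,0]],"hand":[255,255,255,255,255]}' 25
```

```text
clock: 12.8
eef_pos: [0.5247, 0.1041, 0.0323]
tcp_rot: [-0.001, -0.019, 1.0, -0.0]
wrist_force: [-0.2, 0.4, -2.5]
grip_width: 0.048
grasp_force: 25.0
```

```bash
python3 -m jog '{"dr":[[0,0,0],[0,0,0],[0,0,0],[0,0,0],[0,0,0]],"linear":[[0,0,-0.01],[0,0,-0.01],[0,0,-0.01],[0,0,0],[0,0,0]],"hand":[255,255,255,255,255]}' 25
```

```text
clock: 13.3
eef_pos: [0.527, 0.1043, 0.0282]
tcp_rot: [0.003, -0.019, 1.0, 0.0]
wrist_force: [-5.2, -2.6, 24.8]
grip_width: 0.0477
grasp_force: 25.0
```

```bash
python3 -m jog '{"dr":[[0,0,0],[0,0,0],[0,0,0],[0,0,0],[0,0,0]],"linear":[[0,0,0.003],[0,0,0.003],[0,0,0],[0,0,0],[0,0,0]],"hand":[255,255,255,255,255]}' 25
python3 - <<'E'
from h import *
o=env.observe();print(o['eef_pos'],o['wrist_force'],o['moment'])
c=cap('wrist');import pickle;pickle.dump(c,open('w5.pkl','wb'))
im=c['pixels'][85:260,150:330,::-1]
g=(255*(im/255.)**.4).astype(np.uint8)
cv2.imwrite('pics/w5g.png',cv2.resize(g,(600,583),interpolation=cv2.INTER_CUBIC))
E
```

```text
clock: 13.8
eef_pos: [0.5265, 0.1043, 0.0283]
tcp_rot: [0.002, -0.019, 1.0, 0.0]
wrist_force: [1.1, -1.0, 10.4]
grip_width: 0.048
grasp_force: 25.0
[0.52654777 0.1042865  0.02830149] [ 1.116321   -1.04647211 10.36762557] [-0.11161646 -0.59511408  0.04052834]
```

View pics/w5g.png

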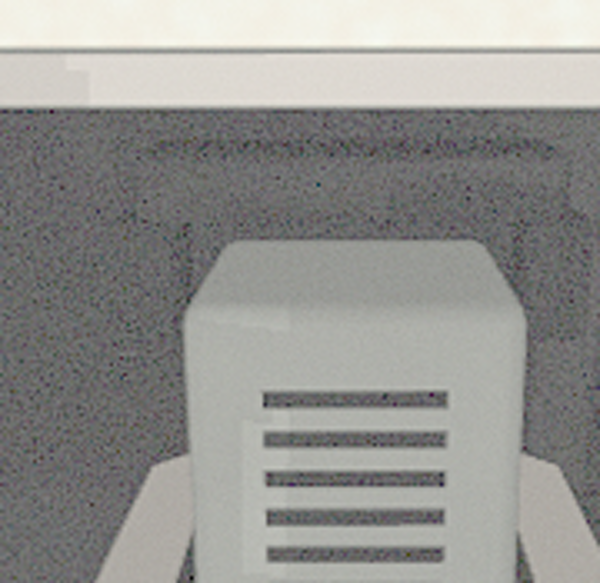

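The housing is centred between the side blocks (188 and 518, against housing edges at 235–478 at the base). The blocks' spacing reads nearer than the housing's base, so the base is on the bed face. I'm releasing it gently.

```bash
python3 -m jog '{"dr":[[0,0,0],[0,0,0],[0,0,0],[0,0,0],[0,0,0]],"linear":[[0,0,0],[0,0,0],[0,0,0],[0,0,0],[0,0,0]],"hand":[255,255,255,255,255]}' 4
python3 -m jog '{"dr":[[0,0,0],[0,0,0],[0,0,0],[0,0,0],[0,0,0]],"linear":[[0,0,0],[0,0,0],[0,0,0],[0,0,0],[0,0,0]],"hand":[0,0,0,0,0]}' 
python3 -m jog '{"dr":[[0,0,0],[0,0,0],[0,0,0],[0,0,0],[0,0,0]],"linear":[[0,0,0],[0,0,0],[0,0,0.06],[0,0,0.15],[0,0,0.18]],"hand":[0,0,0,0,0]}' 
python3 -m jog '{"dr":[[0,0,0],[0,0,0],[0,0,0],[0,0,0],[0,0,0]],"linear":[[0,0,0.18],[0,0,0.18],[0,0,0.1],[0,0,0],[0,0,0]],"hand":[0,0,0,0,0]}'
python3 - <<'E'
from h import *
o=env.observe();print(o['eef_pos'])
c=cap('wrist');import pickle;pickle.dump(c,open('w6.pkl','wb'))
im=c['pixels'][:,:,::-1]
cv2.imwrite('pics/w6g.png',cv2.resize((255*(im/255.)**.5).astype(np.uint8),(768,576),interpolation=cv2.INTER_CUBIC))
E
```

```text
clock: 14.35
eef_pos: [0.526, 0.1043, 0.0278]
tcp_rot: [0.001, -0.019, 1.0, 0.0]
wrist_force: [2.1, -0.1, 5.0]
grip_width: 0.0483
grasp_force: 4.0
clock: 14.85
eef_pos: [0.525, 0.1042, 0.0268]
tcp_rot: [-0.0, -0.019, 1.0, -0.0]
wrist_force: [0.5, 0.2, 0.0]
grip_width: 0.0846
grasp_force: 0.0
clock: 15.35
eef_pos: [0.5242, 0.1041, 0.1245]
tcp_rot: [-0.002, -0.019, 1.0, -0.0]
wrist_force: [0.5, -0.2, -0.8]
grip_width: 0.094
grasp_force: 0.0
clock: 15.85
eef_pos: [0.5249, 0.1042, 0.2391]
tcp_rot: [-0.0, -0.019, 1.0, 0.0]
wrist_force: [-0.2, -0.9, 0.6]
grip_width: 0.0939
grasp_force: 0.0
[0.52490759 0.10417731 0.23905532]
```

View pics/w6g.png

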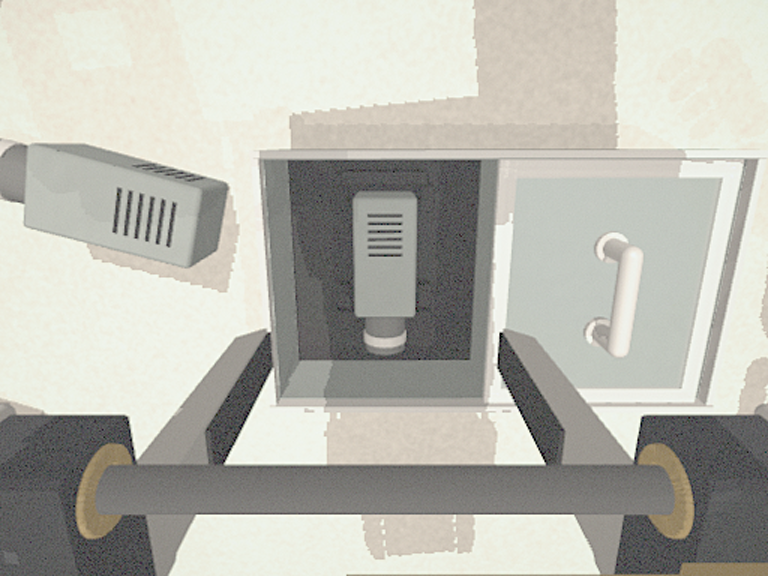

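The camera lies between the blocks at (355–417, 192–317), with its neck in the notch at (385,335). The guard is still open. I'll check the top-face height from its size.

Run:
```python
from h import *
import pickle
c=pickle.load(open('w6.pkl','rb'))
g=c['pixels'].astype(int).sum(2)
r=g[150:200,225:290].mean(0); print(np.round(r).astype(int)[5:60])
col=g[115:245,245:268].mean(1); print(np.round(col).astype(int)[::1])
for z in(.054,.061,.068,.075):
    p=ray(c,np.array([[353.5,201],[416,201],[356,317],[415.5,317]])/1.5,z)
    print(z,np.linalg.norm(p[2]+p[3]-p[0]-p[1])/2,np.linalg.norm(p[1]-p[0]),p.mean(0))
```

```text
[ 84  82  77  79  65 123 243 318 325 324 324 324 327 325 323 300 284 288
 287 287 290 289 287 287 288 288 286 288 287 287 285 286 285 287 286 289
 283 293 315 330 330 330 328 331 331 326 285 172  74  85  93  93  92  97
  92]
[102 103  94 103  98  97 101  89  78  81  87  78 135 204 211 205 217 269
 309 329 328 329 330 327 329 332 348 251 105 111 328 352 306 145  45 325
 349 359 184  55 206 330 359 227  90 170 329 356 245 105 115 324 349 300
 143  47 321 339 327 326 326 327 329 329 327 327 324 325 324 325 324 324
 325 323 323 321 323 324 323 324 326 321 323 323 321 324 319 322 320 322
 320 322 323 323 328 335 197 180 197 200 197 200 197 199 199 198 194 194
 203 247 396 460 464 462 455 420 296 203 189 193 170 108  81  72  71 169
 210 211 206 210]
0.054 0.09533792463983203 0.04824371382600343 [0.5325294 0.105699  0.054    ]
0.061 0.0935047635342623 0.047316081930216206 [0.53082744 0.1056245  0.061     ]
0.068 0.09167160242869259 0.04638845003442899 [0.52912548 0.10555001 0.068     ]
0.075 0.08983844132312271 0.045460818138641765 [0.52742352 0.10547551 0.075     ]
```

```bash
python3 -m jog '{"dr":[[0,0,0],[0,0,0],[0,0,0],[0,0,0],[0,0,0]],"linear":[[0.012,0.16,0],[0.012,0.16,0],[0.012,0.16,0],[0.012,0.16,0],[0,0,0]],"hand":[0,0,0,0,0]}'
python3 - <<'E'
from h import *
c=cap('wrist');import pickle;pickle.dump(c,open('w7.pkl','wb'))
d=pickle.load(open('w6.pkl','rb'))
print(env.observe()['eef_pos'])
A=d['pixels'].astype(np.uint8);B=c['pixels'].astype(np.uint8)
# match housing-top patch, ring and bed-cheek patch of w6 in w7
def tri(u,v):
    K,R,t=cam(d);K2,R2,t2=cam(c)
    X=cv2.triangulatePoints(K@np.c_[R,t],K2@np.c_[R2,t2],np.array(u,float),np.array(v,float)).ravel();X=X[:3]/X[3]
    return X, np.abs(proj(c,X)[0]-v).max()
for name,(x0,y0,x1,y1) in dict(slits=(240,136,274,176),front=(238,196,276,216),ring=(240,218,274,238),rail=(300,95,330,115),bedblock=(224,186,236,208),bedblockR=(277,184,292,210),stop=(228,108,286,122)).items():
    T=A[y0:y1,x0:x1]; r=cv2.matchTemplate(B,T,cv2.TM_CCOEFF_NORMED); _,s,_,(mx,my)=cv2.minMaxLoc(r)
    def sub(a,b,c_): return .5*(a-c_)/(a-2*b+c_+1e-9)
    try: fx=sub(r[my,mx-1],r[my,mx],r[my,mx+1]);fy=sub(r[my-1,mx],r[my,mx],r[my+1,mx])
    except IndexError: fx=fy=0
    w,h=(x1-x0)/2,(y1-y0)/2
    X,e=tri((x0+w,y0+h),(mx+fx+w,my+fy+h)); print(name,s.round(2),(mx,my),X.round(4),'err',e.round(1))
cv2.imwrite('pics/w7g.png',cv2.resize((255*(B[:,:,::-1]/255.)**.5).astype(np.uint8),(768,576),interpolation=cv2.INTER_CUBIC))
E
```

```text
clock: 16.4
eef_pos: [0.5361, 0.2678, 0.237]
tcp_rot: [-0.002, -0.021, 1.0, -0.0]
wrist_force: [-0.5, -0.1, -0.0]
grip_width: 0.0944
grasp_force: 0.0
[0.53631729 0.26571987 0.23717163]Traceback (most recent call last):
  File "<stdin>", line 17, in <module>
AttributeError: 'float' object has no attribute 'round'
```

Run:
```python
from h import *
import pickle
c=pickle.load(open('w7.pkl','rb'));d=pickle.load(open('w6.pkl','rb'))
A=d['pixels'];B=c['pixels']
def tri(u,v):
    K,R,t=cam(d);K2,R2,t2=cam(c)
    X=cv2.triangulatePoints(K@np.c_[R,t],K2@np.c_[R2,t2],np.array(u,float),np.array(v,float)).ravel();X=X[:3]/X[3]
    return X, np.abs(proj(c,X)[0]-v).max()
sub=lambda a,b,e:.5*(a-e)/(a-2*b+e)
for name,(x0,y0,x1,y1) in dict(slits=(240,136,274,176),front=(238,196,276,216),ring=(240,218,274,238),bedL=(224,186,236,208),bedR=(277,184,292,210),stop=(228,108,286,122)).items():
    T=A[y0:y1,x0:x1]; r=cv2.matchTemplate(B[:,:240].copy(),T,cv2.TM_CCOEFF_NORMED).astype(float); _,s,_,(mx,my)=cv2.minMaxLoc(r)
    mx1=min(max(mx,1),r.shape[1]-2);my1=min(max(my,1),r.shape[0]-2)
    fx=sub(*r[my1,mx1-1:mx1+2]);fy=sub(*r[my1-1:my1+2,mx1])
    w,h=(x1-x0)/2,(y1-y0)/2
    X,e=tri((x0+w,y0+h),(mx+fx+w,my+fy+h)); print(name,round(s,2),(mx,my),X.round(4),'err',round(float(e),1))
cv2.imwrite('pics/w7g.png',cv2.resize((255*(B[:,:,::-1]/255.)**.5).astype(np.uint8),(768,576),interpolation=cv2.INTER_CUBIC))
```

```text
slits 0.85 (93, 121) [0.5078 0.1049 0.0698] err 0.0
front 0.93 (40, 66) [0.4793 0.125  0.2243] err 52.4
ring 0.92 (109, 206) [0.6028 0.1086 0.0532] err 0.1
bedL 0.39 (205, 291) [0.4558 0.1837 0.4102] err 5110.6
bedR 0.32 (168, 77) [0.4891 0.1639 0.1583] err 44.7
stop 0.42 (182, 252) [0.4651 0.1818 0.3712] err 536.5
```

View pics/w7g.png

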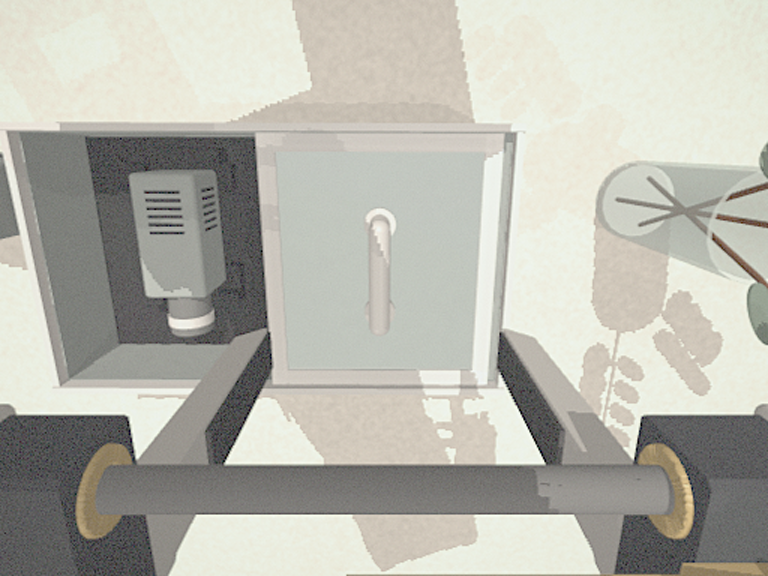

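The second view agrees. The housing top triangulates to z≈0.07, level and centred between the blocks, whose tops show beside it at (232,165) and (232,280). The handle is at (378,275), below the fingers, so I'll shut the guard.

```bash
python3 -m jog '{"dr":[[0,0,0],[0,0,0],[0,0,0],[0,0,0],[0,0,0]],"linear":[[0,-0.006,-0.1],[0,0,-0.14],[0,0,-0.14],[0,0,-0.1],[0,0,-0.028]],"hand":[0,0,0,0,0]}'
python3 -m jog '{"dr":[[0,0,0],[0,0,0],[0,0,0],[0,0,0],[0,0,0]],"linear":[[0,0,0],[0,0,0],[0,0,0],[0,0,0],[0,0,0]],"hand":[255,255,255,255,255]}' 20
python3 -m jog '{"dr":[[0,0,0],[0,0,0],[0,0,0],[0,0,0],[0,0,0]],"linear":[[0,0,0],[0,0,0],[0,0,0],[0,0,0],[0,0,0]],"hand":[255,255,255,255,255]}' 20
python3 -m jog '{"dr":[[0,0,0],[0,0,0],[0,0,0],[0,0,0],[0,0,0]],"linear":[[0,0,0],[0,0,0],[0,0,0],[0,0,0],[0,0,0]],"hand":[255,255,255,255,255]}' 20
```

```text
clock: 16.95
eef_pos: [0.5357, 0.2609, 0.1089]
tcp_rot: [-0.003, -0.018, 1.0, -0.001]
wrist_force: [-0.7, 0.5, 0.2]
grip_width: 0.0938
grasp_force: 0.0
clock: 17.45
eef_pos: [0.5372, 0.2628, 0.113]
tcp_rot: [0.0, -0.019, 1.0, 0.0]
wrist_force: [0.4, -0.1, 0.6]
grip_width: 0.0575
grasp_force: 0.0
clock: 17.95
eef_pos: [0.5371, 0.2627, 0.1124]
tcp_rot: [0.0, -0.019, 1.0, -0.0]
wrist_force: [-0.8, -0.6, 0.2]
grip_width: 0.0175
grasp_force: 0.0
clock: 18.45
eef_pos: [0.5371, 0.2628, 0.1124]
tcp_rot: [0.0, -0.019, 1.0, 0.0]
wrist_force: [0.3, 2.2, 0.3]
grip_width: 0.0133
grasp_force: 20.0
```

Now sliding it shut: about -0.16 along y, with x +0.006.

```bash
python3 -m jog '{"dr":[[0,0,0],[0,0,0],[0,0,0],[0,0,0],[0,0,0]],"linear":[[0.002,-0.05,0],[0.003,-0.08,0],[0.003,-0.08,0],[0.003,-0.08,0],[0.003,-0.08,0]],"hand":[255,255,255,255,255]}' 20
python3 -m jog '{"dr":[[0,0,0],[0,0,0],[0,0,0],[0,0,0],[0,0,0]],"linear":[[0.003,-0.08,0],[0.003,-0.07,0],[0.003,-0.05,0],[0.001,-0.03,0],[0,0,0]],"hand":[255,255,255,255,255]}' 20
python3 -m jog '{"dr":[[0,0,0],[0,0,0],[0,0,0],[0,0,0],[0,0,0]],"linear":[[0,-0.012,0],[0,-0.01,0],[0,-0.01,0],[0,0,0],[0,0,0]],"hand":[255,255,255,255,255]}' 20
```

```text
clock: 18.95
eef_pos: [0.5406, 0.1691, 0.1124]
tcp_rot: [0.0, -0.019, 1.0, 0.0]
wrist_force: [4.0, 3.7, -2.3]
grip_width: 0.0133
grasp_force: 20.0
clock: 19.45
eef_pos: [0.5429, 0.1117, 0.1124]
tcp_rot: [-0.0, -0.018, 1.0, -0.0]
wrist_force: [-2.5, -1.7, 0.7]
grip_width: 0.0134
grasp_force: 20.0
clock: 19.95
eef_pos: [0.5431, 0.1046, 0.1124]
tcp_rot: [0.0, -0.019, 1.0, -0.0]
wrist_force: [-0.6, 0.5, -1.2]
grip_width: 0.0131
grasp_force: 20.0
```

```bash
python3 -m jog '{"dr":[[0,0,0],[0,0,0],[0,0,0],[0,0,0],[0,0,0]],"linear":[[0,-0.008,0],[0,-0.008,0],[0,-0.006,0],[0,0,0],[0,0,0]],"hand":[255,255,255,255,255]}' 20
```

```text
clock: 20.45
eef_pos: [0.5431, 0.104, 0.1124]
tcp_rot: [0.001, -0.019, 1.0, 0.004]
wrist_force: [2.2, 36.1, -5.3]
grip_width: 0.0135
grasp_force: 20.0
```

The guard is against its shut stop, with travel from 0.264 to 0.104. Now I'll release and retreat.

```bash
python3 -m jog '{"dr":[[0,0,0],[0,0,0],[0,0,0],[0,0,0],[0,0,0]],"linear":[[0,0.018,0],[0,0,0],[0,0,0],[0,0,0],[0,0,0]],"hand":[255,255,0,0,0]}'
python3 -m jog '{"dr":[[0,0,0],[0,0,0],[0,0,0],[0,0,0],[0,0,0]],"linear":[[0,0,0],[0,0,0],[0,0,0.1],[0,0,0.16],[0,0,0.16]],"hand":[0,0,0,0,0]}'
python3 -m jog '{"dr":[[0,0,0],[0,0,0],[0,0,0],[0,0,0],[0,0,0]],"linear":[[0,0,0.1],[0,0,0],[0,0,0],[0,0,0],[0,0,0]],"hand":[0,0,0,0,0]}'
python3 - <<'E'
from h import *
c=cap('wrist')
B=c['pixels'][:,:,::-1]
cv2.imwrite('pics/w8.png',(255*(B/255.)**.5).astype(np.uint8))
E
```

```text
clock: 20.95
eef_pos: [0.5432, 0.1032, 0.1125]
tcp_rot: [0.0, -0.019, 1.0, -0.0]
wrist_force: [-0.1, -0.5, 0.3]
grip_width: 0.0338
grasp_force: 0.0
clock: 21.45
eef_pos: [0.5427, 0.1036, 0.2185]
tcp_rot: [-0.001, -0.019, 1.0, -0.0]
wrist_force: [-0.4, -0.2, 0.4]
grip_width: 0.0741
grasp_force: 0.0
clock: 21.95
eef_pos: [0.5427, 0.1036, 0.2412]
tcp_rot: [-0.001, -0.019, 1.0, -0.0]
wrist_force: [0.4, 0.5, -0.1]
grip_width: 0.0939
grasp_force: 0.0
```

View pics/w8.png

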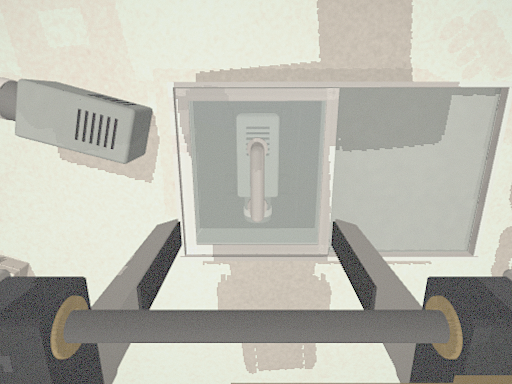

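The guard is shut over the bay, with the handle at (257,180) and the camera visible beneath at (257,155). The gripper is clear of everything.

```bash
python3 -c "
from plant import env
print(env.sign_off())"
```

```text
the job is handed in; nothing more can be done
None
```

The camera lies flat in the bed with its neck in the notch, the guard is slid back to its shut stop, and the job is handed in at about 22 s; sign-off returned no verdict, and I did not re-measure the vase, slide box or bottle, though the arm stayed clear of them.

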